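# Index the drilling sled into its notches

### The arm

A 6-joint arm with a two-finger parallel gripper is mounted at the origin on a cart in front of the work surface, level with it; the furniture and walls round the work are solid. World frame = base frame: x ahead of the robot, y to its left, z up, the work surface at z = 0. Lengths are in m, angles in rad, forces in N, time in s.
With the tool pointing down it reaches from about 0.275 to 0.725 m from the base axis. Payload 5.6 kg.
Tool frame: the origin (TCP) lies midway between the tips of the shut fingers; the grasp point (between the pads) lies grip_depth behind it (grip_depth is the distance from the TCP to the grasp point, in m); z points along the fingers, y is the line along which they close (so a half turn about z gives the same grasp; the last joint's range is limited). The gripper opens to 85 mm and grips with 20 to 120 N. Pads are 22 mm wide; open, the fingers measure 114 mm over their backs; the gripper's body (76 mm by 85 mm) begins 54 mm behind the grasp point. The pads swing forward as they close: fully open they stand 13 mm farther back than shut.
Start: joints at [-0.958, 0.255, 0.108, 0, -1.424, -0.285], TCP at [0.177, -0.521, 0.231] pointing down, gripper open.
Joint ranges: [-2.95, 2.95], [-1.21, 1.97], [-1.09, 1.5], [-2.87, 1.71], [-2.94, -0.07], [-3.05, 3.05]. Speed limits (rad/s): [2.57, 2.57, 3.14, 3.14, 3.14, 3.14].

### API

Orientations are given as a unit quaternion [w, x, y, z].
In Python, from bench import * gives the robot as it stands. The module is installed in compiled form; this text tells all that it offers.
- The arm moves only by the shell command python3 -m creep 'ROWS' [FORCE]. ROWS is JSON, a list of rows, each a list of 7 numbers: the shift along the tool's x, y, z in mm, then the turn, a rotation vector about the tool's x, y, z in rad, then the gripper's target within -1 to 1 (shut at 1, half-way at 0, fully open at -1). In form: [[dx, dy, dz, ax, ay, az, grip], ...]. A call has exactly 10 rows; each row is the pose to reach, as a shift and turn from the pose commanded when the call began, along the tool's axes at that moment; what a row does not reach only later rows make up. A row lasts 1/8 s, in which the tool goes at most 62.5 mm and 10.7 degrees, less where a joint would pass 70% of its speed; a pose out of reach is approached as far as the arm can. A call with a gripper value outside its range is refused whole. The fingers move at their own pace and stop on an object; FORCE is the grip in N (left out, the last holds). Time passes only in rows, so rows that repeat a pose let the fingers close, or fill a call up. It gives the time, the measured TCP pose, the force, the opening and the grip force at its end, in the units of the state.
- read_state(): the state, without advancing time (a new reading comes with each control period).
- camera(name): name is "scene" or "top"; returns a dict with "image" (384x512x3 uint8, red, green, blue), "range_z" (384x512 float32, m along the optical axis (not along the pixel's ray), 0 where there is no reading), "fx", "fy", "cx", "cy" (pixels), "R" (3x3) and "t" (3): a world point X has camera coordinates R X + t. Camera axes: x right, y down, z forward; pixel columns grow to the right and rows downward; lengths in m; the calibration is good to about 2 mm. A picture is of the moment at which its call begins.
- hand_in(): hands the job in; it is judged then, once.
The state is a dict: "time": time; "joint_positions": joint angles; "dq": joint speeds; "tau": joint torques, N m; "tcp_pos": TCP position; "orientation": TCP orientation; "contact_force": force on the tool from outside, world axes, zero at the start; "torque": the same for the moment, N m; "gripper_width": finger opening in m; "gripper_force": force on a finger pad.
Only numpy, scipy, OpenCV 4.12 (cv2) and the standard library are available. Lean on these libraries where they do the work, as an engineer would, in place of code of your own. Each camera call takes 0.05 s, during which the arm holds its last target. There are 200 camera calls.

### The job

On the bench jig, push the wooden sled with the fingertip from its rear end (the one farther from the blank) along the two rails, towards the notches, until it drops into them and lies flat on the rails, then stop pushing and leave it there with its pen blank still in its groove. Push gently: the sled must not be rammed, lifted or tipped, the blank stays in the sled, and the tools and parts lying around are left alone.

Things in the scene. Friction and masses are not known exactly. Their poses are not given: they have to be found in the camera images.
- jig: Fixed wooden jig, 340 x 156 mm. Origin: centre of its underside, on the table; x = direction in which the sled is to be pushed, along the rails; y across; z up. Base board 12 mm thick; two rails 330 mm long, 28 to 62 mm either side of the centre line, tops 40 mm above the table, the gap between them open down to the base board. Outer fences: inner faces 124 mm apart, tops 54 mm up.
- notch (a point): Midpoint between the two front notches, on the jig's centre line, level with the rail tops, 45 mm ahead of home. All notches are 24 mm long (along x) and 9 mm deep: the two front ones in the inner halves of the rails here, the two rear ones in the outer halves of the rails 90 mm behind.
- home (a point): Where the sled's origin is when the sled is seated: on the jig's centre line, level with the rail tops (40 mm above the table), at x = 70 mm in the jig's frame. Axes as the jig's. There the sled has up to 4 mm of play to and fro, and the notch end walls stop it.
- sled: Loose dark wooden sled, about 0.55 kg, a block 130 (x) x 120 (y) x 26 mm on four steel feet 16 mm long, 7 mm high. Origin: centre of the block's underside, above the feet; x = forward, as the jig's. Starts on the rail tops, origin 47 mm above the table, 70 to 130 mm short of home. The feet (front pair set closer together) meet their notches only at home: it drops 7 mm, underside on the rails.
- rear (a point): Centre of the sled's plain upright rear face (120 mm wide, 26 mm high), the face to push: 65 mm behind the sled's origin and 13 mm above its underside; x = forward. The sled slides with plain friction of some N, 2 mm play to each fence. Once seated, the rigid notch walls stop it dead: pushing on by a few mm more rams it (40 N is too much; 10 to 15 N is a good stop).
- blank: Loose square pale wooden pen blank, 27 x 120 x 27 mm, about 90 g, lying across the sled in its groove (30 mm wide, 14 mm deep, 17 mm ahead of the sled's centre), 13 mm proud of the sled's top. Origin: centre of its underside; y along its length.
- whetstone: Loose grey whetstone, 33 x 68 x 27 mm, on the table to the right in front of the jig. Origin: centre of its underside. Leave alone.
- sanding_block: Loose cork sanding block, 52 x 92 x 32 mm, on the table to the left of the jig. Origin: centre of its underside. Leave alone.
- collet: Loose small steel collet, diameter 22 mm, 26 mm high, on the table to the right behind the jig. Origin: centre of its underside. Leave alone.
Not all that is in view belongs to the job. Of the things like the blank, leave any that is black; of the rest the larger one is meant.

How it is judged:
At the end, for the whole second after the job is handed in: The sled is seated: its origin within 6 mm of home along the rails, 5 mm across and 2.5 mm in height, level to 0.03 rad, in line to 0.06 rad, at rest; the blank lies at rest on the groove's floor (within 3 mm in height), no more than 30 mm off centre along it (x of sled in the frame of home between -0.006 and 0.006 m and y of sled in the frame of home between -0.005 and 0.005 m and z of sled in the frame of home between -0.0025 and 0.0025 m and angle between sled's own z axis and vertical below 0.03 rad and angle between the x axis of sled and the x axis of home, either way round below 0.06 rad and linear speed of each of sled, blank below 0.01 m/s and z of blank in the frame of sled between 0.009 and 0.015 m and y of blank in the frame of sled between -0.03 and 0.03 m); the robot touches nothing.
It fails at once if the sled is lifted (more than 12 mm above its sliding height) (z of sled in the frame of jig above 0.059 m).
It fails at once if the sled is tipped by more than 0.2 rad (angle between sled's own z axis and vertical above 0.2 rad).
It fails at once if the sled is rammed or gripped hard (over 40 N from the fingers) (contact force between the fingers and sled above 40 N).
It fails at once if the blank is lifted out of its groove (z of blank in the frame of sled above 0.024 m).
It fails at once if the whetstone, the sanding block or the collet is moved more than 20 mm (distance of any of whetstone, sanding_block, collet from where it was at the start of the episode above 0.02 m).
It also fails if it takes over 38 s, if anything falls off the work surface, if the arm or the gripper's body presses on something with over 40 N, if the wrist force passes 120 N, or if a joint passes its speed limit or range.

## Working session

There is one attempt and no reset: what is moved stays moved. The work goes in short steps, Python scripts to look and compute and a shell command to move; the robot and the scene stay as the last step left them, time stands still between calls to the robot, and variables do not carry over. Pictures are saved under pics/ and viewed, at most 10 in all, crops included, and the job is handed in when it is done.

```bash
mkdir -p pics
python3 - <<'E'
from bench import *
import cv2,numpy as np
for n in("top","scene"):
    c=camera(n); cv2.imwrite(f"pics/{n}0.png",c["image"][:,:,::-1]); np.savez(f"{n}0.npz",**c)
    print(n,c["fx"],c["cx"],c["cy"],(-c["R"].T@c["t"]).round(3),c["R"].round(3).tolist())
s=read_state();print(s["time"],s["tcp_pos"],s["orientation"],s["gripper_width"])
E
```

```text
top 491.7924764337429 262.50622076261226 192.81051984122678 [0.423 0.069 1.397] [[-0.03, -1.0, -0.005], [-0.994, 0.03, -0.103], [0.103, 0.002, -0.995]]
scene 358.7591949548956 252.72817290181538 196.098545712968 [-0.091  0.784  0.586] [[-0.746, -0.666, 0.012], [-0.328, 0.352, -0.876], [0.579, -0.658, -0.481]]
0.1 [ 0.17698128 -0.52029842  0.23053125] [-1.61356338e-04 -1.63130995e-01  9.86604092e-01  7.85836811e-04] 0.08584693860761566
```

View pics/top0.png

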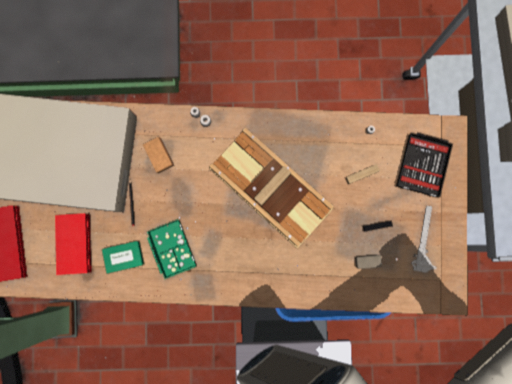

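View pics/scene0.png

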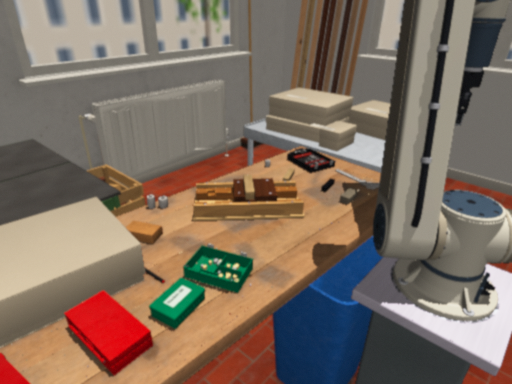

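The top view shows the jig with corners near (245,130), (331,210), (300,245) and (210,168). The dark sled sits around (275,190) with a pale blank across it. Next I'll enlarge that area and measure it.

```bash
cat > h.py <<'E'
import numpy as np,cv2
def ray(c,u,v,z):
    R,t=c["R"],c["t"];o=-R.T@t;d=R.T@np.array([(u-c["cx"])/c["fx"],(v-c["cy"])/c["fy"],1]);return o+d*(z-o[2])/d[2]
def height(c):
    Z=c["range_z"];v,u=np.mgrid[:384,:512]
    P=np.stack([(u-c["cx"])/c["fx"]*Z,(v-c["cy"])/c["fy"]*Z,Z],-1)
    return (P-c["t"])@c["R"]
E
python3 - <<'E'
from h import *
c=dict(np.load("top0.npz"));im=c["image"][:,:,::-1];P=height(c)
cr=im[120:255,200:340];cv2.imwrite("pics/crop.png",cv2.resize(cr,None,fx=4.2,fy=4.2,interpolation=cv2.INTER_CUBIC))
H=P[...,2]*1000
print(H[130:250:8,206:336:7].round(0).astype(int))
m=np.zeros(H.shape,np.uint8);m[120:255,200:340]=(H[120:255,200:340]>25)
n,l,s,_=cv2.connectedComponentsWithStats(m);k=1+s[1:,4].argmax()
# fence-top points (50-58): world-plane rect
q=P[(l==k)&(H>46)&(H<90)][:,:2].astype(np.float32)
q=P[(l==k)][:,:2].astype(np.float32)
r=cv2.minAreaRect(q);print("all",r)
hsv=cv2.cvtColor(im,cv2.COLOR_BGR2HSV)
for p in [(265,185),(288,196),(262,178),(275,190),(295,205),(240,160),(305,220)]: print(p,hsv[p[1],p[0]],P[p[1],p[0]].round(3))
E
```

```text
[[   1   -5   -3    0    0   -2   56    0    2    2   -1    3    3    0
     4   -4    1   -3   -1]
 [  -2   -1    1    3   -2   42   44   54    1    6   -3   -3   -1    2
     3    0   -3   -4   -1]
 [   2    0   -3    5   12   34   32   37   55    2    3    3   -1   -1
     3    5    5   -7   -4]
 [  -1   -3   -1   13   15   13    9   46   43   54    5   -4    2   -1
     1   -3   -4   -2    1]
 [   0   -4   45   40   13   11   12   16   40   41   70   51    3    4
     2   -3    2   -4    6]
 [   5   22   55   38   33   12   10   13   13   69   68   88   54   -2
    -1   -2    0   -3    0]
 [   2    4    6   55   43   44    8   13   70   68   88   87   73   53
    -4    1    1    2   -1]
 [   1   -1    4    1   53   36   76   76   73   90   85   73   73   68
    72   56    2   -1    4]
 [   0   -4    1   -4    0   55   67   71   86   86   71   75   75   75
    70   39   51   -1   -2]
 [   5   -3    6   -3   -4    5   13   50   89   76   69   71   71   73
    35   43   43   53   -1]
 [   4    2   -1    0    1    0   -2   14   57   76   68   73   77    8
    10   19   39   38    0]
 [  -2    3    4    1    1   -1    2    2    1   50   72   72   42   10
     9   11   12   -4   -4]
 [  -2   -4    2   -1    3   -1    0    1   -1   -3   53   41   46   45
    10    9    5    3    0]
 [   2    6   -4    3    1    1    9   -2   -2   -2    1    9   56 1397
    46   -4    2   -2    2]
 [   2   -4    1    0    6   -1   -1   -2    2    0   -1    2    6   54
    -1   -6    6    2    2]]
all ((0.5620365142822266, 0.06730090081691742), (0.33070626854896545, 0.202781543135643), 46.00596237182617)
(265, 185) [ 14 107 131] [0.581 0.064 0.072]
(288, 196) [ 10 145 107] [0.549 0.003 0.074]
(262, 178) [ 11 141 101] [0.601 0.072 0.07 ]
(275, 190) [ 15 102 123] [0.568 0.037 0.058]
(295, 205) [ 16 109 152] [ 0.524 -0.015  0.07 ]
(240, 160) [ 20  90 230] [0.662 0.133 0.013]
(305, 220) [ 21  90 230] [ 0.486 -0.046  0.01 ]
```

View pics/crop.png

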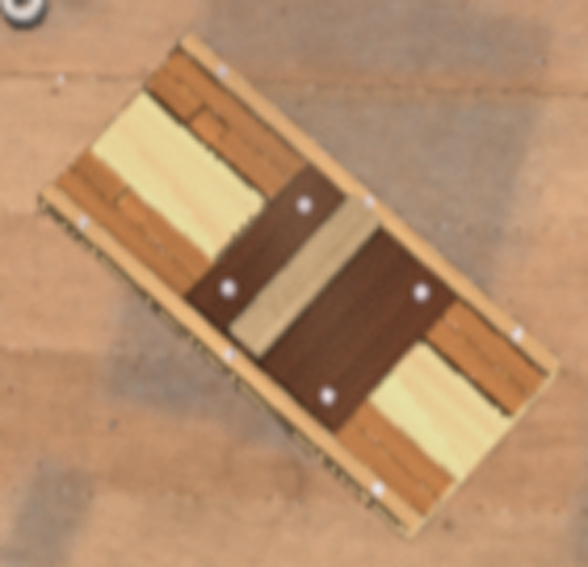

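The crop shows the front notches at about (210,120) and (130,205), so forward is up-left. The sled's rear edge runs from (455,297) to (340,430) and its front edge from (308,165) to (190,297). The blank sits nearer the front.

Run:
```python
from h import *
from bench import read_state
from scipy.spatial.transform import Rotation as Ro
c=dict(np.load("top0.npz"));P=height(c)
f=lambda x,y,z:ray(c,200+x/4.2-.4,120+y/4.2-.4,z)
A=[f(*p,.054) for p in[(185,38),(557,370),(410,533),(43,195)]]  # front-right? etc
S=[f(*p,.073) for p in[(308,165),(455,297),(340,430),(190,297)]]
N=[f(*p,.04) for p in[(210,120),(130,203)]]
for L in(A,S,N): print(np.round(L,4)[:,:2].tolist())
J=np.mean(A,0);ex=((A[0]-A[1])+(A[3]-A[2]))[:2];ex/=np.linalg.norm(ex);ey=np.array([-ex[1],ex[0]])
print("jig",J,ex,np.degrees(np.arctan2(ex[1],ex[0])),np.linalg.norm(A[0]-A[1]),np.linalg.norm(A[0]-A[3]))
g=lambda p:((np.array(p)[:2]-J[:2])@ex*1e3).round(1),
jf=lambda p:(np.array([(p-J)[:2]@ex,(p-J)[:2]@ey])*1e3).round(1).tolist()
print("sled in jig",jf(np.mean(S,0)),[jf(p) for p in S],"notch",jf(np.mean(N,0)))
# range-based sled: points on top 66..80mm
m=(P[...,2]>.066)&(P[...,2]<.08);m[:120]=0;m[255:]=0;m[:,:200]=0;m[:,340:]=0
q=P[m];loc=np.c_[(q[:,:2]-J[:2])@ex,(q[:,:2]-J[:2])@ey]*1e3
print(np.percentile(loc,[1,5,50,95,99],axis=0).round(1).tolist())
s=read_state();w=s["orientation"];R=Ro.from_quat(w,scalar_first=True).as_matrix();print(R.round(3))
for d in (-40,0,0): pass
rear=np.mean(S,0)[:2]+ex*-.065
print("rear",rear, "start",J[:2]+ex*(np.dot(np.mean(S,0)[:2]-J[:2],ex)-.065-.06))
```

```text
[[0.7429, 0.1188], [0.5152, -0.1178], [0.4125, -0.0182], [0.6405, 0.2148]]
[[0.6519, 0.0404], [0.5629, -0.0515], [0.4796, 0.0254], [0.5681, 0.1192]]
[[0.69, 0.104], [0.6357, 0.1587]]
jig [0.57778945 0.04939758 0.054     ] [0.69639767 0.71765611] 45.86130200840373 0.32833051147975 0.14036458968405094
sled in jig [-20.0, -2.4] [[45.2, -59.5], [-82.8, -59.6], [-85.6, 53.8], [43.3, 55.6]] notch [118.0, -4.0]
[[-83.1, -61.4], [-79.1, -56.2], [-33.3, -2.2], [40.8, 51.8], [44.9, 56.2]]
[[-0.947 -0.322 -0.001]
 [-0.322  0.947  0.001]
 [ 0.     0.002 -1.   ]]
rear [ 0.52036549 -0.01328652] start [ 0.47682882 -0.05464501]
```

```bash
python3 -m creep '[[-50,39,0,0,0,-0.1,1],[-100,78,0,0,0,-0.2,1],[-150,117,5,0,0,-0.3,1],[-200,156,10,0,0,-0.4,1],[-250,195,15,0,0,-0.473,1],[-300,234,20,0,0,-0.473,1],[-350,273,20,0,0,-0.473,1],[-400,312,20,0,0,-0.473,1],[-430,335,20,0,0,-0.473,1],[-452,351,20,0,0,-0.473,1]]' 40
```

```text
time: 1.35
tcp_pos: [0.4926, -0.0408, 0.2106]
orientation: [-0.001, -0.391, 0.921, 0.0]
contact_force: [0.4, -0.9, 0.8]
gripper_width: -0.0
gripper_force: 0.0
```

```bash
python3 -m creep '[[0,0,25,0,0,0,1],[0,0,55,0,0,0,1],[0,0,85,0,0,0,1],[0,0,110,0,0,0,1],[0,0,130,0,0,0,1],[0,0,145,0,0,0,1],[0,0,154,0,0,0,1],[0,0,158,0,0,0,1],[0,0,158,0,0,0,1],[0,0,158,0,0,0,1]]'
python3 - <<'E'
from h import *;from bench import *
c=camera("scene");cv2.imwrite("pics/s1.png",cv2.resize(c["image"][140:250,160:340,::-1],None,fx=4,fy=4,interpolation=cv2.INTER_CUBIC))
E
```

```text
time: 2.6
tcp_pos: [0.4924, -0.0428, 0.0538]
orientation: [0.001, -0.39, 0.921, -0.0]
contact_force: [0.0, 0.6, 0.3]
gripper_width: -0.0002
gripper_force: 0.0
```

View pics/s1.png

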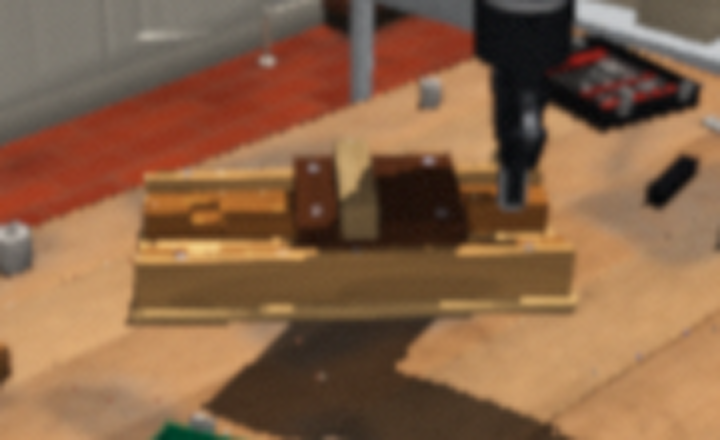

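The fingertip, at about (510,200), stands between the fences just behind the sled's rear face near (465,200). Now I'll approach slowly.

```bash
python3 -m creep '[[-4,0,0,0,0,0,1],[-8,0,0,0,0,0,1],[-12,0,0,0,0,0,1],[-16,0,0,0,0,0,1],[-20,0,0,0,0,0,1],[-24,0,0,0,0,0,1],[-28,0,0,0,0,0,1],[-31,0,0,0,0,0,1],[-34,0,0,0,0,0,1],[-37,0,0,0,0,0,1]]'
```

```text
time: 3.9
tcp_pos: [0.5157, -0.018, 0.0533]
orientation: [-0.003, -0.39, 0.921, -0.001]
contact_force: [-5.7, -6.6, 5.9]
gripper_width: 0.0001
gripper_force: 4.2
```

```bash
python3 -m creep '[[-3,0,0,0,0,0,1],[-6,0,0,0,0,0,1],[-9,0,0,0,0,0,1],[-12,0,0,0,0,0,1],[-15,0,0,0,0,0,1],[-18,0,0,0,0,0,1],[-21,0,0,0,0,0,1],[-24,0,0,0,0,0,1],[-27,0,0,0,0,0,1],[-30,0,0,0,0,0,1]]'
cat > m.py <<'E'
from h import *;from bench import *
J=np.array([.5778,.0494]);ex=np.array([.6964,.7177]);ey=np.array([-ex[1],ex[0]])
c=camera("top");P=height(c);hsv=cv2.cvtColor(c["image"],cv2.COLOR_RGB2HSV)
q=P.reshape(-1,3);l=np.c_[(q[:,:2]-J)@ex,(q[:,:2]-J)@ey]*1e3
dark=((hsv[...,0]<15)&(hsv[...,1]>120)&(hsv[...,2]<125)).ravel()
m=dark&(abs(l[:,0])<170)&(abs(l[:,1]+2)<56)&(q[:,2]>.05)&(q[:,2]<.08)
a=l[m];z=q[m,2]*1e3
f=a[:,0]>np.percentile(a[:,0],70)
print(m.sum(),"x range",np.percentile(a[:,0],[1,99]).round(1),"z mean",z.mean().round(2),"front z",z[f].mean().round(2))
s=read_state();print("tcp x",((s["tcp_pos"][:2]-J)@ex*1e3).round(1),((s["tcp_pos"][:2]-J)@ey*1e3).round(1),"F",(np.array(s["contact_force"][:2])@ex).round(1))
E
python3 m.py
```

```text
time: 5.15
tcp_pos: [0.5366, 0.0034, 0.0533]
orientation: [-0.003, -0.39, 0.921, -0.001]
contact_force: [-5.4, -4.9, 5.5]
gripper_width: 0.0001
gripper_force: 4.1
187 x range [53.4 78.7] z mean 72.49 front z 72.05
tcp x -61.3 -2.5 F -7.4
```

```bash
python3 -m creep '[[-4,0,0,0,0,0,1],[-8,0,0,0,0,0,1],[-12,0,0,0,0,0,1],[-16,0,0,0,0,0,1],[-20,0,0,0,0,0,1],[-24,0,0,0,0,0,1],[-28,0,0,0,0,0,1],[-32,0,0,0,0,0,1],[-35,0,0,0,0,0,1],[-38,0,0,0,0,0,1]]'; python3 m.py
```

```text
time: 6.45
tcp_pos: [0.5631, 0.0306, 0.0533]
orientation: [-0.003, -0.39, 0.921, -0.001]
contact_force: [-5.6, -6.1, 5.4]
gripper_width: 0.0001
gripper_force: 4.1
210 x range [ 87.  116.1] z mean 72.74 front z 72.58
tcp x -23.2 -2.6 F -7.1
```

```bash
python3 -m creep '[[-1,0,0,0,0,0,1],[-2,0,0,0,0,0,1],[-3,0,0,0,0,0,1],[-4,0,0,0,0,0,1],[-5,0,0,0,0,0,1],[-6,0,0,0,0,0,1],[-7,0,0,0,0,0,1],[-8,0,0,0,0,0,1],[-9,0,0,0,0,0,1],[-10,0,0,0,0,0,1]]'; python3 m.py
```

```text
time: 7.75
tcp_pos: [0.5701, 0.0378, 0.0532]
orientation: [-0.003, -0.39, 0.921, -0.001]
contact_force: [-6.0, -5.0, 4.3]
gripper_width: 0.0001
gripper_force: 4.0
195 x range [ 97.9 125.9] z mean 72.49 front z 72.82
tcp x -13.6 -2.5 F -8.4
```

```bash
python3 -m creep '[[-0.5,0,0,0,0,0,1],[-1,0,0,0,0,0,1],[-1.5,0,0,0,0,0,1],[-2,0,0,0,0,0,1],[-2.5,0,0,0,0,0,1],[-3,0,0,0,0,0,1],[-3.5,0,0,0,0,0,1],[-4,0,0,0,0,0,1],[-4.5,0,0,0,0,0,1],[-5,0,0,0,0,0,1]]'; python3 m.py
```

```text
time: 9.05
tcp_pos: [0.5746, 0.0426, 0.0529]
orientation: [-0.001, -0.39, 0.921, -0.0]
contact_force: [-3.0, -3.5, 1.0]
gripper_width: -0.0001
gripper_force: 2.7
181 x range [103.5 132.6] z mean 65.83 front z 65.55
tcp x -7.2 -2.4 F -5.5
```

The height fell by 7 mm, so the sled has dropped. I'll stop pushing and retreat.

```bash
python3 -m creep '[[1,0,0,0,0,0,1],[3,0,0,0,0,0,1],[6,0,0,0,0,0,1],[12,0,0,0,0,0,1],[20,0,0,0,0,0,1],[30,0,0,0,0,0,1],[40,0,-10,0,0,0,1],[50,0,-40,0,0,0,1],[60,0,-80,0,0,0,1],[70,0,-120,0,0,0,1]]'
python3 - <<'E'
import runpy;g=runpy.run_path("m.py");cv2=g["cv2"];c=g["c"]
P,l,m,q,np=g["P"],g["l"],g["m"],g["q"],g["np"]
a=np.c_[l[m],np.ones(m.sum())];print("plane slope rad",np.linalg.lstsq(a,q[m,2]*1e3,rcond=None)[0].round(3))
b=(q[:,2]>.074)&(q[:,2]<.09)&(l[:,0]>60)&(l[:,0]<130)&(abs(l[:,1]+2)<70);print("blank",l[b].mean(0),q[b,2].mean(),np.percentile(l[b],[1,99],axis=0))
cv2.imwrite("pics/t2.png",cv2.resize(c["image"][110:255,200:340,::-1],None,fx=4,fy=4,interpolation=cv2.INTER_CUBIC))
E
```

```text
time: 10.35
tcp_pos: [0.5262, -0.0077, 0.1753]
orientation: [0.0, -0.39, 0.921, -0.0]
contact_force: [0.9, -0.0, 0.2]
gripper_width: 0.0002
gripper_force: 0.0
452 x range [ 55.3 132.5] z mean 65.93 front z 65.74
tcp x -75.9 -5.0 F -0.9
plane slope rad [-1.0000e-02  5.0000e-03  6.7005e+01]
blank [86.57326231 -9.38296779] 0.07976344595413057 [[ 72.55441537 -64.0758478 ]
 [ 99.40859116  50.85749817]]
```

View pics/t2.png

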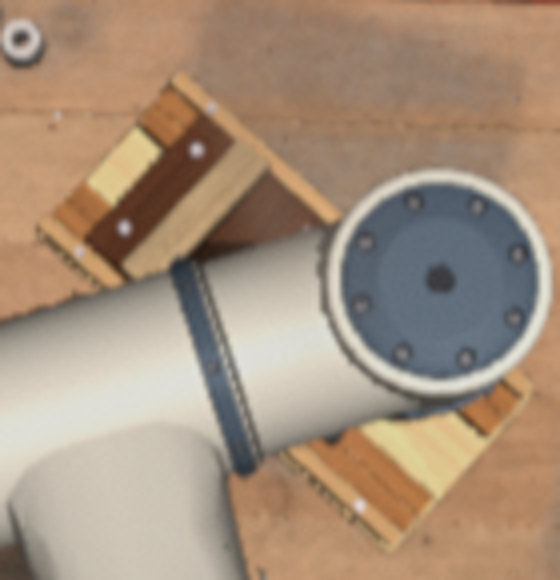

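The picture shows the sled seated on the rails, with its front edge running from about (232,135) to (90,240). The blank lies across its groove from (260,160) to (140,270), and the arm is clear above.

```bash
python3 -c "
from bench import *
print(hand_in())"
```

```text
the job is handed in; nothing more can be done
None
```

I pushed the sled into its notches and handed the job in; the last check, at about 10 s of robot time, showed it level and 7 mm lower, the blank in its groove and the arm clear, but no verdict came back.

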